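# Press two freshly glued straw panels under boards and weights

## Robot

A 6-joint arm with a two-finger parallel gripper is mounted at the origin on a cart in front of the work surface, level with it; the furniture and walls round the work are solid. World frame = base frame: x ahead of the robot, y to its left, z up, the work surface at z = 0. Lengths are in mm, angles in rad, forces in N, time in s.
With the tool pointing down it reaches from about 275 to 1000 mm from the base axis. Payload 8.4 kg.
Tool frame: the origin (TCP) lies on the centre line of the jaws, within the pads' length; the fingertips stand r.tip_reach ahead of it and the grasp point (between the pads) lies 11 mm behind it (r.tip_reach is the distance from the TCP to the fingertips, in mm); z points along the fingers, y is the line along which they close (so a half turn about z gives the same grasp; the last joint's range is limited). The gripper opens to 85 mm and grips with 20 to 120 N. Pads are 22 mm wide; open, the fingers measure 114 mm over their backs; the gripper's body (76 mm by 85 mm) begins 54 mm behind the grasp point. The pads swing forward as they close: fully open they stand 13 mm farther back than shut.
Start: joints at [1.135, 0.353, 1.633, -0, 1.155, -0.002], TCP at [262.7, 567.112, 209.181] pointing down, gripper open.
Joint ranges: [-2.63, 2.63], [-0.92, 2.1], [0.06, 2.66], [-1.3, 4.44], [0, 2.69], [-3.02, 3.02]. Speed limits (rad/s): [2.22, 2.22, 2.79, 3.14, 3.14, 3.14].

## Interface

Orientations are given as [roll, pitch, yaw] about the fixed x, y, z axes, in that order (R = Rz(yaw) Ry(pitch) Rx(roll)).
In Python, from rig import r gives the robot as it stands.
- The arm moves only by the tool carry_out, never from a script. Its argument "targets" is a list of rows, each an object with "dp": the shift along the tool's x, y, z in mm, a list of three; "yaw": the turn about the tool's z in degrees. A call has 1 to 12 rows; each row is the pose to reach, as a shift and turn from the pose commanded when the call began, along the tool's axes at that moment; what a row does not reach only later rows make up. A row lasts 1/8 s, in which the tool goes at most 62.5 mm and 10.7 degrees, less where a joint would pass 70% of its speed; a pose out of reach is approached as far as the arm can. A call with a gripper value outside its range is refused whole. "fingers" is the opening, from -1 (shut) to 1 (fully open), so that 0 is half open, set as the call begins (left out, the last holds). The fingers move at their own pace and stop on an object; "grip_force" is the grip in N (left out, the last holds). Time passes only in rows, so rows that repeat a pose let the fingers close. It gives the time, the measured TCP pose, the force, the opening and the grip force at its end, in the units of the state.
- r.sense(): the state, without advancing time (a new reading comes with each control period).
- r.grab_frame(name): name is "side" or "top" or "wrist"; returns the picture (384x512x3 uint8, red, green, blue); there is no depth.
- r.get_calibration(name): a dict with "fx", "fy", "cx", "cy" (pixels), "dist_coeffs" ([k1, k2, p1, p2, k3] as OpenCV has them; the pictures are not rectified), "rvec" (rotation vector, rad) and "tvec" (3), from world to camera coordinates, as OpenCV has them. Camera axes: x right, y down, z forward; pixel columns grow to the right and rows downward; lengths in mm; the calibration is good to about 2 mm. A picture is of the moment at which its call begins: read the wrist's pose just before it. get_calibration takes no time and is no camera call; for the wrist camera it gives the pose at the moment of the call.
- r.sign_off(): hands the job in; it is judged then, once.
The state is a dict: "clock": time; "qpos": joint angles; "qvel": joint speeds; "joint_efforts": joint torques, N m; "eef_pos": TCP position; "tcp_rot": TCP orientation; "contact_force": force on the tool from outside, world axes, zero at the start; "wrist_torque": the same for the moment, N m; "opening": opening from 0.0 (shut) to 1.0 (fully open); "grasp_force": force on a finger pad.
Only numpy, scipy, OpenCV 4.12 (cv2) and the standard library are available. Lean on these libraries where they do the work, as an engineer would, in place of code of your own. Each camera call takes 0.05 s, during which the arm holds its last target. There are 200 camera calls.

## Task

The two straw-faced panels, one long and one round, have just been glued and must be pressed. On each, lay the plywood pressing board of its own shape, centred and (for the long one) lined up with it, and then stand a weight in the middle of the board: the long grey block lying among them, lengthwise, on the long board and the brass weight, upright in any direction, on the round one. No weight may ever touch a straw panel itself, and the square pressing board is not needed: leave it where it lies.

Things in the scene. Friction and masses are not known exactly. Their poses are not given: they have to be found in the camera images.
- long_panel_top (a point): Long glued panel, fixed to the table: dark board 84 x 220 mm, 8 mm thick, with a face of straw strips in two rows of mixed yellow and brown. The point is the centre of its upper face, 8 mm above the table; its y axis runs along the 220 mm length, z up.
- round_panel_top (a point): Round glued panel, fixed to the table: dark disc of 100 mm diameter, 8 mm thick, with a star of straw rays on its face. The point is the centre of its upper face, 8 mm above the table; z up.
- long_board_mid (a point): Long pressing board, loose, 0.17 kg: plain pale plywood with a cork underside, 64 x 200 x 20 mm, lying flat on the table cork down. The point is its centre, 10 mm above its underside; x is across the 64 mm width (grasp this way), y along the 200 mm length, z up.
- round_board_mid (a point): Round pressing board, loose, 0.07 kg: plain pale plywood disc with a cork underside, 66 mm diameter, 20 mm thick, lying flat on the table cork down. The point is its centre, 10 mm above its underside; z up.
- square_board_mid (a point): Square pressing board, loose, not needed and to be left alone: plain pale plywood with a cork underside, 66 x 66 x 20 mm. The point is its centre, 10 mm above its underside; z up.
- grey_block_mid (a point): Long grey abrasive block used as a weight, loose, 0.62 kg: 58 x 200 x 50 mm, lying near the panels in front of the robot (a like block far off at the right end of the bench is not meant). The point is its centre, 25 mm above its underside; x is across the 58 mm width (grasp this way), y along the 200 mm length, z up.
- brass_weight_mid (a point): Small brass-coloured weight, loose, 0.52 kg: a block 35 mm (x) x 60 mm (y) x 28 mm high, with a 16 mm wide knob on top that rises to 50 mm. The point is the centre of the block, 14 mm above its underside; grasp the block across its 35 mm width (along x), fingers either side of the knob, or the knob; z up.
There are look-alikes about, which are no part of the job. Leave any green, orange or red look-alike of the part that bears round_board_mid alone.

How it is judged (in metres and radians):
At the end, for the whole second after the job is handed in: Each board lies flat on the panel of its shape, centres within 12 mm; grey block flat on the long board, brass weight upright on the round one, within 15 mm of the panel centre; long board and block along the long panel within 0.14 rad; all released and at rest; weights never touched a panel (horizontal distance between long_board_mid and long_panel_top below 0.012 m and horizontal distance between round_board_mid and round_panel_top below 0.012 m and horizontal distance between grey_block_mid and long_panel_top below 0.015 m and horizontal distance between brass_weight_mid and round_panel_top below 0.015 m and angle between the y axis of each of long_board_mid, grey_block_mid and the y axis of long_panel_top, either way round below 0.14 rad and height (world z) of long_board_mid between 0.013 and 0.023 m and angle between each of long_board_mid, round_board_mid, grey_block_mid, brass_weight_mid's own z axis and vertical below 0.1 rad and height (world z) of round_board_mid between 0.013 and 0.023 m and height (world z) of grey_block_mid between 0.048 and 0.058 m and height (world z) of brass_weight_mid between 0.037 and 0.047 m and linear speed of each of long_board, round_board, grey_block, brass_weight below 0.02 m/s).
It fails at once if a weight touches a straw panel (contact force between any of grey_block, brass_weight and long_panel above 0.5 N or contact force between any of grey_block, brass_weight and round_panel above 0.5 N).
It fails at once if the square pressing board is moved more than 20 mm (distance of square_board_mid from where it was at the start of the episode above 0.02 m).
It also fails if it takes over 115 s, if anything falls off the work surface, if the arm or the gripper's body presses on something with over 40 N, if the wrist force passes 120 N, or if a joint passes its speed limit or range.

## Working session

There is one attempt and no reset: what is moved stays moved. The work goes in short steps, Python scripts to look and compute and a tool call to move; the robot and the scene stay as the last step left them, time stands still between calls to the robot, and variables do not carry over. Pictures are saved under pics/ and viewed, at most 14 in all, crops included, and the job is handed in when it is done.

Besides the shell and the picture viewer there is one more tool, called after ">>>" by a JSON object that holds its "api" and its "payload". carry_out: Moves the arm, as the interface text tells. Its arguments: {"type":"object","properties":{"targets":{"type":"array","items":{"type":"object","properties":{"dp":{"type":"array","items":{"type":"number"}},"yaw":{"type":"number"}}}},"fingers":{"type":"number"},"grip_force":{"type":"number"}},"required":["targets"]}

```bash
ls; mkdir -p pics; cat > h.py <<'E'
import numpy as np, cv2
from rig import r
def cal(n):
    c=r.get_calibration(n)
    K=np.array([[c['fx'],0,c['cx']],[0,c['fy'],c['cy']],[0,0,1.]])
    return K,np.array(c['dist_coeffs'],float),np.array(c['rvec'],float),np.array(c['tvec'],float).reshape(3)
def back(c,px,z):
    K,d,rv,t=c; R=cv2.Rodrigues(rv)[0]; C=-R.T@t
    u=cv2.undistortPoints(np.array(px,float).reshape(-1,1,2),K,d).reshape(-1,2)
    D=np.c_[u,np.ones(len(u))]@R
    s=(np.asarray(z,float)-C[2])/D[:,2]
    return C+D*s[:,None]
def proj(c,P):
    K,d,rv,t=c
    return cv2.projectPoints(np.array(P,float).reshape(-1,1,3),rv,t,K,d)[0].reshape(-1,2)
def save(f,im,crop=None,s=1):
    if crop: x0,y0,x1,y1=crop; im=im[y0:y1,x0:x1]
    cv2.imwrite(f,cv2.resize(im[:,:,::-1],None,fx=s,fy=s,interpolation=cv2.INTER_CUBIC))
E
python3 - <<'E'
from h import *
for n in ['top','side']:
    im=r.grab_frame(n); np.save(f'pics/{n}0.npy',im); save(f'pics/{n}0.png',im,None,1.5)
    c=cal(n);R=cv2.Rodrigues(c[2])[0];print(n,-R.T@c[3],c[0][0,0])
print(r.sense(),r.tip_reach)
E
```

```text
pics
top [ 365.3151496    15.36392424 1454.45948151] 474.2363914519599
side [  -20.07803683 -1114.43636798   947.87833138] 439.7213625567679
{'clock': 0.1, 'qpos': array([ 1.13461623e+00,  3.53573421e-01,  1.63404627e+00, -7.36469625e-06,
        1.15518560e+00, -2.39713165e-03]), 'qvel': array([ 0.00139159,  0.00174098, -0.00216591,  0.00085658, -0.00153122,
       -0.00033577]), 'joint_efforts': array([-6.51709015e-04, -6.06358123e+01, -3.42817140e+01, -2.08462611e-04,
        4.11581612e-03, -2.79147662e-05]), 'eef_pos': array([262.50581648, 566.71398138, 208.54595353]), 'tcp_rot': array([-3.14038000e+00,  3.82726413e-06,  2.70781267e+00]), 'contact_force': array([ 0.26964438, -0.33082375, -0.18752199]), 'wrist_torque': array([-0.0411981 , -0.00965958,  0.01027263]), 'grasp_force': 0.0, 'opening': 1.0046866386272872} 8.0
```

View pics/top0.png

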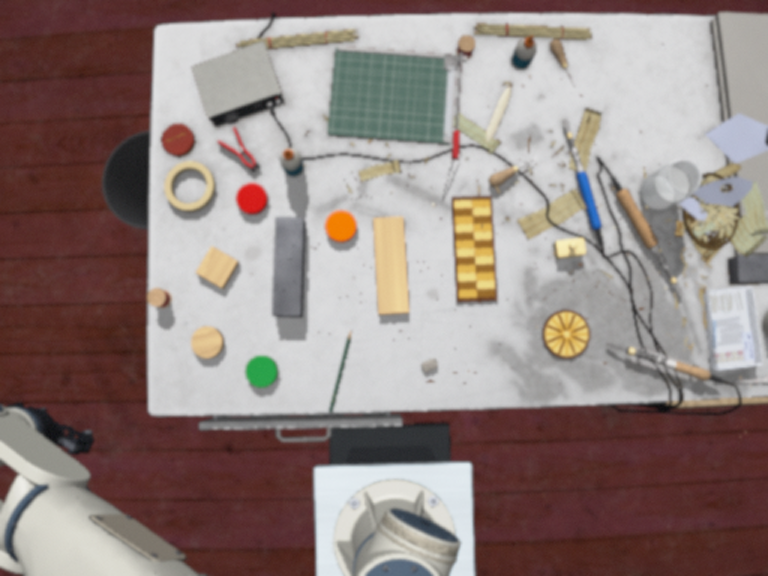

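View pics/side0.png

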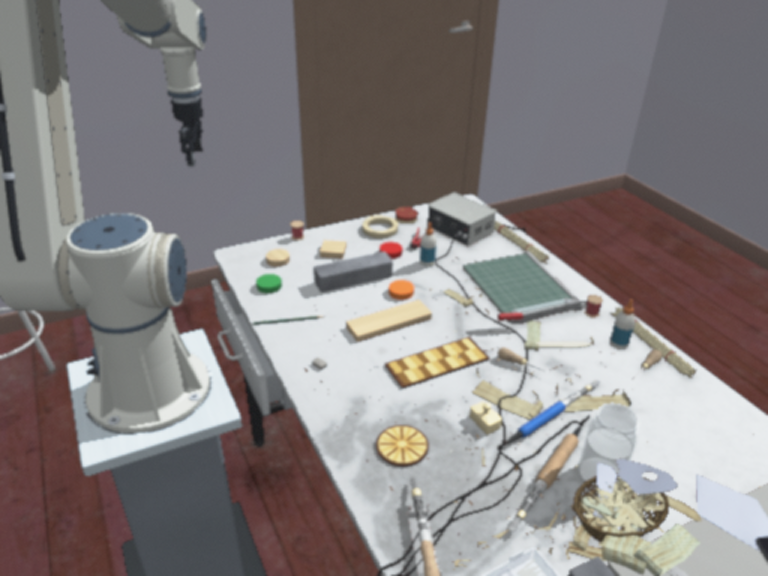

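Top view (1.5x pixels): long panel (474,249), round panel (566,333), long board (391,265), brass weight (570,247).
- Round board candidates: the plain disc (207,342). Look-alikes are green (261,372), orange (341,226), red (252,198), dark red (178,139) and the tape ring (190,187). The square (217,267) must stay where it is.
- Grey block candidates: (290,267), or the far dark one (750,268), which is not meant.

I choose the plain pale disc and the near block, and check them in a close crop.

```bash
python3 - <<'E'
from h import *
im=np.load('pics/top0.npy'); save('pics/c1.png',im,(120,125,280,255),5) 
save('pics/c2.png',im,(240,125,400,245),5)
E
```

```text
(no output)
```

View pics/c1.png

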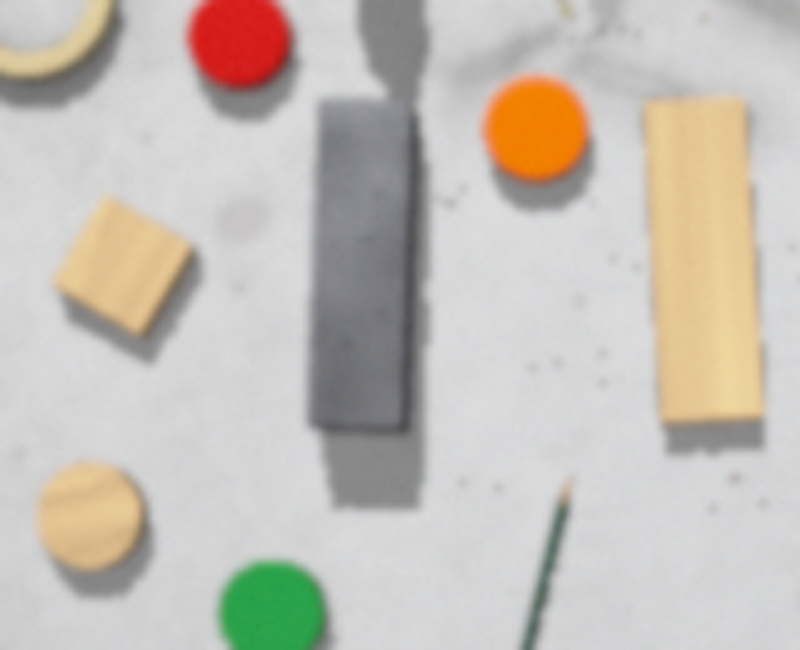

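View pics/c2.png

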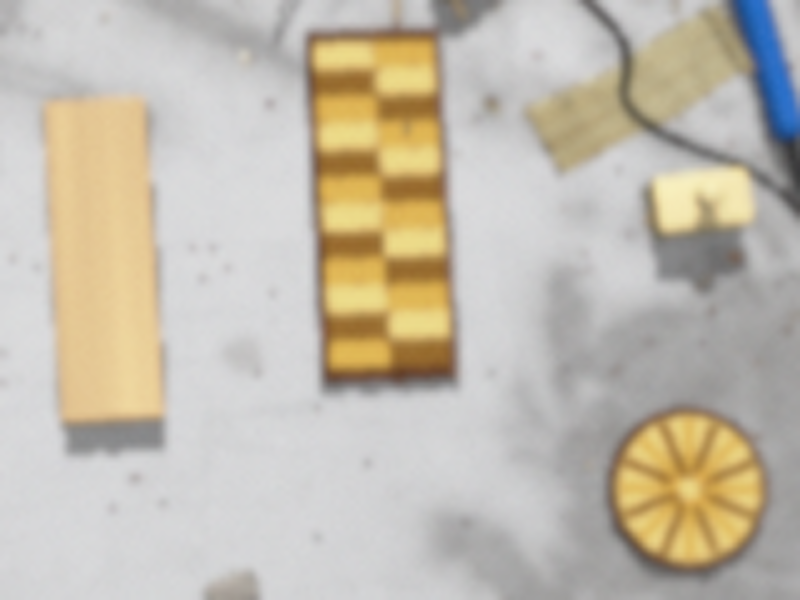

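The crops confirm the plain pale disc (c1 90,516), the square (c1 125,265), the grey block (c1 360,265), the long board (c1 704,260), the long panel (c2 382,206), the round panel (c2 688,490) and the brass weight (c2 702,202).

```bash
cat > m.py <<'E'
from h import *
c=cal('top')
def P(pts,off,z):
    p=(np.array(pts,float)+.5)/5-.5+np.array(off); return back(c,p,z)
o1,o2=(120,125),(240,125)
def rect(n,pts,off,z):
    w=P(pts,off,z); m=w.mean(0); d=(w[0]+w[1]-w[2]-w[3])/2
    e=(w[1]+w[2]-w[0]-w[3])/2
    print(n,m.round(1),'len',np.linalg.norm(d).round(1),np.linalg.norm(e).round(1),'ang(up dir) deg',np.degrees(np.arctan2(d[1],d[0])).round(2),np.degrees(np.arctan2(e[1],e[0])).round(2))
rect('grey',[(320,100),(412,103),(402,430),(309,427)],o1,50)
rect('lboard',[(646,99),(745,98),(763,418),(662,422)],o1,20)
rect('lboard2',[(45,99),(146,97),(163,418),(62,423)],o2,20)
rect('lpanel',[(308,34),(438,32),(456,377),(325,380)],o2,8)
rect('brass',[(650,180),(750,168),(755,225),(660,233)],o2,28)
print('rboard',P([(90,516)],o1,20),'rpanel',P([(688,490)],o2,8),'knob',P([(708,205)],o2,50))
print('square',P([(125,265)],o1,20))
E
python3 m.py; python3 - <<'E'
from h import *
s=r.sense();print(s['eef_pos'],cv2.Rodrigues(cal('wrist')[2])[0],cal('wrist')[3],cal('wrist')[0])
E
```

```text
grey [553.3 194.7  50. ] len 197.5 55.7 ang(up dir) deg -2.58 -93.49
lboard [555.  -11.3  20. ] len 198.2 61.1 ang(up dir) deg 1.34 -90.13
lboard2 [555.  -11.3  20. ] len 198.8 61.7 ang(up dir) deg 1.33 -89.58
lpanel [ 585.5 -184.4    8. ] len 216.3 81.2 ang(up dir) deg 0.43 -90.36
brass [ 579.3 -380.9   28. ] len 34.4 61.7 ang(up dir) deg 4.45 -85.56
rboard [[407.35357029 366.53516683  20.        ]] rpanel [[ 403.33906008 -366.66456848    8.        ]] knob [[ 573.7544554 -377.1825953   50.       ]]
square [[560.70182367 344.11085242  20.        ]]
[262.50581648 566.71398138 208.54595353] [[ 0.42006921  0.90749052 -0.00167927]
 [ 0.86054998 -0.39775205  0.31819341]
 [ 0.28808957 -0.13510835 -0.94802433]] [-623.68610678  -42.28637941  381.37895618] [[274.38794771   0.         256.85131812]
 [  0.         274.38794771 195.42100649]
 [  0.           0.           1.        ]]
```

```bash
cat >> h.py <<'E'
def go(x,y,z,ang):
    """dp, yaw for TCP at x,y,z with tool yaw = ang deg (mod 180, nearest)"""
    s=r.sense(); p=s['eef_pos']; w=s['tcp_rot'][2]; c,n=np.cos(w),np.sin(w)
    d=np.array([x,y,z])-p
    dy=-((ang-np.degrees(w)+90)%180-90)
    print('t',round(s['clock'],2),'dp',[round(c*d[0]+n*d[1],1),round(n*d[0]-c*d[1],1),round(-d[2],1)],'yaw',round(dy,1),'q6',s['qpos'][5].round(2),'F',s['contact_force'].round(1),'open',round(s['opening'],3),'g',round(s['grasp_force'],1))
E
python3 -c "
from h import *
go(555,-11.3,120,181.3)"
```

```text
t 0.1 dp [np.float64(-508.3), np.float64(-401.5), np.float64(88.5)] yaw -26.2 q6 -0.0 F [ 0.3 -0.3 -0.2] open 1.005 g 0.0
```

>>> {"api": "carry_out", "payload": {"targets": [{"dp": [-30, -24, 0], "yaw": 0}, {"dp": [-70, -55, 0], "yaw": -5}, {"dp": [-508, -401, 50], "yaw": -26}, {"dp": [-508, -401, 50], "yaw": -26}, {"dp": [-508, -401, 50], "yaw": -26}, {"dp": [-508, -401, 88], "yaw": -26}, {"dp": [-508, -401, 88], "yaw": -26}, {"dp": [-508, -401, 88], "yaw": -26}, {"dp": [-508, -401, 88], "yaw": -26}, {"dp": [-508, -401, 88], "yaw": -26}, {"dp": [-508, -401, 88], "yaw": -26}, {"dp": [-508, -401, 88], "yaw": -26}], "fingers": 1}}

```text
clock: 1.6
eef_pos: [555.9, -13.5, 120.1]
tcp_rot: [-3.141, -0.001, -3.125]
contact_force: [-0.2, -0.8, -0.8]
opening: 1.0
grasp_force: 0.0
```

```bash
python3 -c "
from h import *
c=cal('wrist'); im=r.grab_frame('wrist'); save('pics/w1.png',im,None,1.5)
print(proj(c,[[655,-9,20],[655,-11-32,20],[655,-11+32,20],[455,-13.6,20],[555,-11,20]])*1.5)
go(555,-11.3,10,181.3)"
```

```text
[[390.08616627 409.16918562]
 [344.81429006 408.49147605]
 [429.99817294 409.76959277]
 [389.19581428 121.36072475]
 [390.13609914 281.73146658]]
t 1.65 dp [np.float64(0.5), np.float64(1.5), np.float64(110.2)] yaw -0.3 q6 -1.61 F [-0.2 -0.5 -0.2] open 1.0 g 0.0
```

View pics/w1.png

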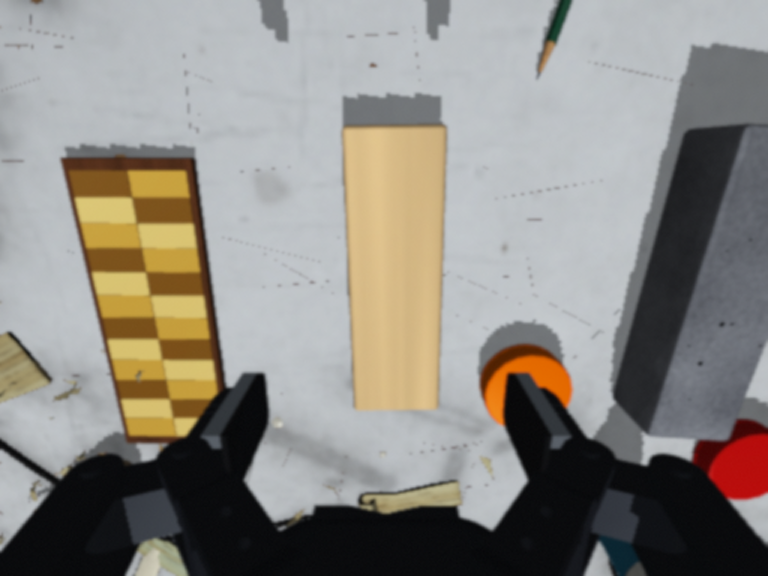

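Wrist view: the board (344–446, 126–409) is between the open fingers, and the orange disc is clear of them. The board sits about 5 mm off the prediction in y, so I check board and panel with this camera.

```bash
python3 -c "
from h import *
c=cal('wrist')
def m(n,p,z):
    w=back(c,(np.array(p,float)+.5)/1.5-.5,z);d=(w[2]+w[3]-w[0]-w[1])/2;print(n,w.mean(0).round(1),np.linalg.norm(d),np.degrees(np.arctan2(d[1],d[0])))
m('board',[(343,126),(445,126),(438,409),(355,409)],20)
m('panel',[(65,158),(194,157),(222,437),(127,440)],8)
m('grey',[(752,125),(752,125),(730,439),(650,434)],50)
"
```

```text
board [555.6  -6.8  20. ] 197.33039804039086 1.9090106987347242
panel [ 585.6 -180.1    8. ] 215.3034888072746 -0.6543856284863245
grey [553.7 187.6  50. ] 197.5022674285373 4.874790883802807
```

>>> {"api": "carry_out", "payload": {"targets": [{"dp": [0.5, 4, 30], "yaw": -0.5}, {"dp": [0.5, 4, 70], "yaw": -0.5}, {"dp": [0.5, 4, 95], "yaw": -0.5}, {"dp": [0.5, 4, 107], "yaw": -0.5}, {"dp": [0.5, 4, 110], "yaw": -0.5}, {"dp": [0.5, 4, 110], "yaw": -0.5}]}}

```text
clock: 2.4
eef_pos: [555.0, -5.9, 11.9]
tcp_rot: [3.142, 0.001, -3.113]
contact_force: [0.4, 0.4, 1.0]
opening: 1.001
grasp_force: 0.0
```

>>> {"api": "carry_out", "payload": {"targets": [{"dp": [0, 0, 0], "yaw": 0}, {"dp": [0, 0, 0], "yaw": 0}, {"dp": [0, 0, 0], "yaw": 0}, {"dp": [0, 0, 0], "yaw": 0}, {"dp": [0, 0, 0], "yaw": 0}, {"dp": [0, 0, 0], "yaw": 0}, {"dp": [0, 0, 0], "yaw": 0}, {"dp": [0, 0, 0], "yaw": 0}], "fingers": -1, "grip_force": 50}}

```text
clock: 3.4
eef_pos: [554.5, -6.3, 11.2]
tcp_rot: [-3.142, -0.0, -3.113]
contact_force: [0.5, 0.8, -0.1]
opening: 0.002
grasp_force: 0.0
```

>>> {"api": "carry_out", "payload": {"targets": [{"dp": [0, 0, -10], "yaw": 0}, {"dp": [0, 0, -30], "yaw": 0}, {"dp": [0, 0, -50], "yaw": 0}, {"dp": [0, 0, -60], "yaw": 0}, {"dp": [0, 0, -60], "yaw": 0}]}}

```text
clock: 4.03
eef_pos: [555.1, -6.3, 72.0]
tcp_rot: [-3.142, 0.002, -3.113]
contact_force: [0.3, -0.1, -0.2]
opening: -0.002
grasp_force: 0.0
```

```bash
python3 -c "
from h import *
go(585.5,-182.3,70,180.2)"
```

```text
t 4.03 dp [np.float64(-25.4), np.float64(-176.8), np.float64(2.0)] yaw 1.4 q6 -1.61 F [ 0.3 -0.1 -0.2] open -0.002 g 0.0
```

```bash
python3 -c "
from h import *
im=r.grab_frame('wrist'); t=r.grab_frame('top'); save('pics/w2.png',np.hstack([im,t[60:,60:444]] if 0 else [im[::1,::1]]),None,1); 
o=np.vstack([cv2.resize(im,(600,450))[150:], cv2.resize(t[110:250,120:420],(600,280))]); save('pics/w2.png',o)"
```

```text
(no output)
```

View pics/w2.png

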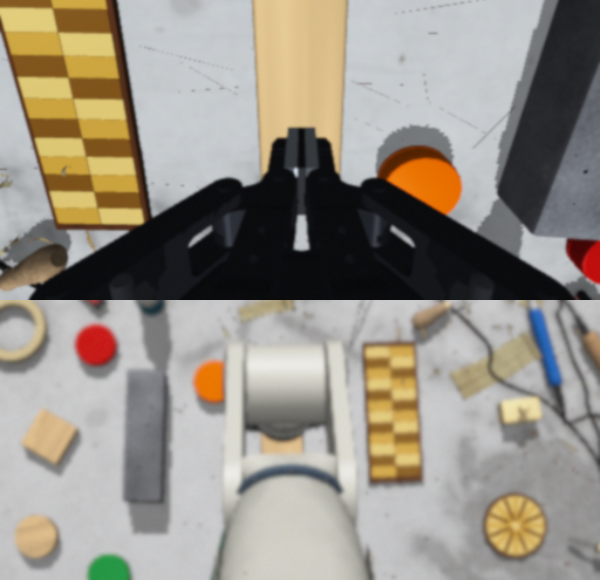

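```bash
python3 -c "
from h import *
c=cal('wrist'); p=r.sense()['eef_pos'];R=cv2.Rodrigues(c[2])[0]
print(p,-R.T@c[3],R[2]); print(proj(c,[p,p-[0,0,8],p+[0,0,11],p-[0,0,20]])*600/512-[0,150])
print(r.sense()['opening'])"
```

```text
[554.21062194  -6.26078069  70.86688119] [472.66066935  -9.1201163  236.31928105] [ 0.31739542  0.00850701 -0.94825512]
[[302.08091103 122.71100538]
 [302.04767492 116.67932277]
 [302.13139015 131.87168448]
 [302.00250893 108.48239133]]
-0.000685677022372337
```

The closed fingers are still above the board: in the picture the tips (301,128) sit higher than tip_reach implies. I'll find the true tip height by gently touching the board top.

>>> {"api": "carry_out", "payload": {"targets": [{"dp": [0, 0, 20], "yaw": 0}, {"dp": [0, 0, 45], "yaw": 0}, {"dp": [0, 0, 58], "yaw": 0}, {"dp": [0, 0, 60], "yaw": 0}, {"dp": [0, 0, 60], "yaw": 0}]}}

```text
clock: 4.75
eef_pos: [554.8, -6.3, 11.4]
tcp_rot: [-3.142, 0.0, -3.113]
contact_force: [0.5, 0.2, -0.1]
opening: 0.0
grasp_force: 0.0
```

>>> {"api": "carry_out", "payload": {"targets": [{"dp": [0, 0, 2], "yaw": 0}, {"dp": [0, 0, 4], "yaw": 0}, {"dp": [0, 0, 4], "yaw": 0}]}}

```text
clock: 5.12
eef_pos: [554.6, -6.3, 7.3]
tcp_rot: [-3.142, 0.0, -3.113]
contact_force: [-0.5, 0.0, 1.0]
opening: 0.001
grasp_force: 0.0
```

>>> {"api": "carry_out", "payload": {"targets": [{"dp": [0, 0, 1.5], "yaw": 0}, {"dp": [0, 0, 3], "yaw": 0}, {"dp": [0, 0, 3], "yaw": 0}]}}

```text
clock: 5.5
eef_pos: [554.4, -6.3, 4.0]
tcp_rot: [3.142, -0.0, -3.113]
contact_force: [0.2, -0.4, -0.2]
opening: -0.0
grasp_force: 0.0
```

```bash
python3 -c "
from h import *
im=r.grab_frame('wrist'); save('pics/w3.png',im,None,1.2)"
```

```text
(no output)
```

View pics/w3.png

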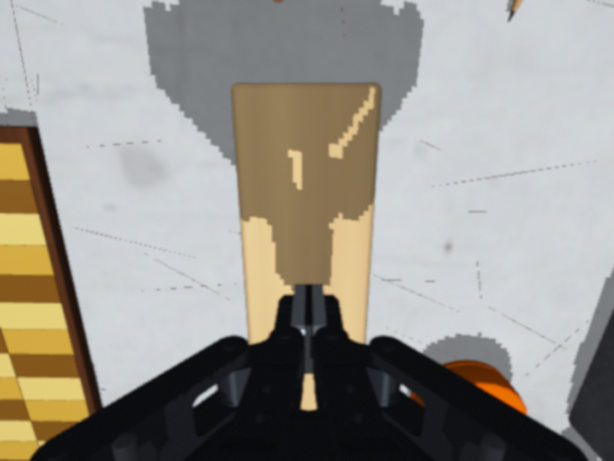

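The shut tips (309,284) hover just above the board with their shadow almost meeting them. I keep lowering to contact.

>>> {"api": "carry_out", "payload": {"targets": [{"dp": [0, 0, 1.5], "yaw": 0}, {"dp": [0, 0, 3], "yaw": 0}, {"dp": [0, 0, 3], "yaw": 0}]}}

```text
clock: 5.92
eef_pos: [554.4, -6.3, 1.0]
tcp_rot: [3.142, -0.0, -3.113]
contact_force: [0.2, 0.9, 0.0]
opening: 0.001
grasp_force: 0.0
```

>>> {"api": "carry_out", "payload": {"targets": [{"dp": [0, 0, 1.5], "yaw": 0}, {"dp": [0, 0, 3], "yaw": 0}, {"dp": [0, 0, 3], "yaw": 0}]}}

```text
clock: 6.3
eef_pos: [554.5, -6.3, -1.9]
tcp_rot: [3.142, -0.0, -3.113]
contact_force: [-0.1, -0.3, 0.4]
opening: 0.002
grasp_force: 0.0
```

>>> {"api": "carry_out", "payload": {"targets": [{"dp": [0, 0, 1.5], "yaw": 0}, {"dp": [0, 0, 3], "yaw": 0}, {"dp": [0, 0, 3], "yaw": 0}]}}

```text
clock: 6.68
eef_pos: [554.7, -6.3, -2.2]
tcp_rot: [-3.142, 0.0, -3.113]
contact_force: [-10.8, -0.9, 36.8]
opening: 0.003
grasp_force: 18.2
```

>>> {"api": "carry_out", "payload": {"targets": [{"dp": [0, 0, 1.5], "yaw": 0}, {"dp": [0, 0, 2], "yaw": 0}, {"dp": [0, 0, 2], "yaw": 0}]}}

```text
clock: 7.05
eef_pos: [554.7, -6.3, -2.3]
tcp_rot: [-3.142, 0.0, -3.113]
contact_force: [-18.4, -0.2, 61.8]
opening: 0.004
grasp_force: 30.9
```

Contact comes at TCP z ≈ -2, so the real shut tips stand 22 mm above the reported TCP z, 30 mm off from what tip_reach gives. I'll correct for that.

>>> {"api": "carry_out", "payload": {"targets": [{"dp": [0, 0, -20], "yaw": 0}, {"dp": [0, 0, -45], "yaw": 0}, {"dp": [0, 0, -50], "yaw": 0}, {"dp": [0, 0, -50], "yaw": 0}]}}

```text
clock: 7.55
eef_pos: [554.5, -6.3, 43.0]
tcp_rot: [-3.142, 0.0, -3.113]
contact_force: [-0.1, 0.3, -0.9]
opening: -0.003
grasp_force: 0.0
```

>>> {"api": "carry_out", "payload": {"targets": [{"dp": [0, 0, 0], "yaw": 0}, {"dp": [0, 0, 0], "yaw": 0}, {"dp": [0, 0, 0], "yaw": 0}, {"dp": [0, 0, 0], "yaw": 0}, {"dp": [0, 0, 0], "yaw": 0}, {"dp": [0, 0, 0], "yaw": 0}, {"dp": [0, 0, 10], "yaw": 0}, {"dp": [0, 0, 30], "yaw": 0}, {"dp": [0, 0, 50], "yaw": 0}, {"dp": [0, 0, 62], "yaw": 0}, {"dp": [0, 0, 67], "yaw": 0}, {"dp": [0, 0, 67], "yaw": 0}], "fingers": 1}}

```text
clock: 9.05
eef_pos: [554.5, -6.3, -24.0]
tcp_rot: [-3.142, -0.0, -3.113]
contact_force: [0.3, -0.2, -0.3]
opening: 1.003
grasp_force: 0.0
```

>>> {"api": "carry_out", "payload": {"targets": [{"dp": [0, 0, 0], "yaw": 0}, {"dp": [0, 0, 0], "yaw": 0}, {"dp": [0, 0, 0], "yaw": 0}, {"dp": [0, 0, 0], "yaw": 0}, {"dp": [0, 0, 0], "yaw": 0}, {"dp": [0, 0, 0], "yaw": 0}], "fingers": -1, "grip_force": 50}}

```text
clock: 9.8
eef_pos: [555.0, -6.3, -22.9]
tcp_rot: [-3.142, 0.001, -3.113]
contact_force: [-0.8, 0.1, 5.5]
opening: 0.735
grasp_force: 55.5
```

>>> {"api": "carry_out", "payload": {"targets": [{"dp": [0, 0, -8], "yaw": 0}, {"dp": [0, 0, -25], "yaw": 0}, {"dp": [0, 0, -45], "yaw": 0}, {"dp": [0, 0, -58], "yaw": 0}, {"dp": [0, 0, -60], "yaw": 0}, {"dp": [0, 0, -60], "yaw": 0}]}}

```text
clock: 10.55
eef_pos: [554.4, -6.3, 36.2]
tcp_rot: [-3.142, -0.0, -3.113]
contact_force: [-0.1, -0.4, -2.4]
opening: 0.737
grasp_force: 55.2
```

```bash
python3 -c "
from h import *
go(585.3,-182,35,180.4)"
```

```text
t 10.55 dp [np.float64(-25.9), np.float64(-176.5), np.float64(1.2)] yaw 1.2 q6 -1.61 F [-0.1 -0.4 -2.4] open 0.737 g 55.2
```

>>> {"api": "carry_out", "payload": {"targets": [{"dp": [-3, -15, 0], "yaw": 0}, {"dp": [-8, -45, 0], "yaw": 0}, {"dp": [-14, -85, 0], "yaw": 0}, {"dp": [-20, -125, 0], "yaw": 1}, {"dp": [-24, -158, 0], "yaw": 1.2}, {"dp": [-26, -172, 0], "yaw": 1.2}, {"dp": [-26, -176.5, 0], "yaw": 1.2}, {"dp": [-26, -176.5, 0], "yaw": 1.2}, {"dp": [-26, -176.5, 0], "yaw": 1.2}]}}

```text
clock: 11.68
eef_pos: [585.3, -181.0, 36.1]
tcp_rot: [3.141, -0.001, -3.133]
contact_force: [-0.5, -0.0, -1.7]
opening: 0.736
grasp_force: 55.2
```

```bash
python3 -c "
from h import *
c=cal('wrist');go(585.3,-182,-13,180.4); im=r.grab_frame('wrist'); save('pics/w4.png',im,None,1.5)
np.save('pics/w4.npy',im)"
```

```text
t 11.68 dp [np.float64(0.0), np.float64(-1.0), np.float64(49.1)] yaw 0.1 q6 -1.88 F [-0.5 -0.  -1.7] open 0.736 g 55.2
```

View pics/w4.png

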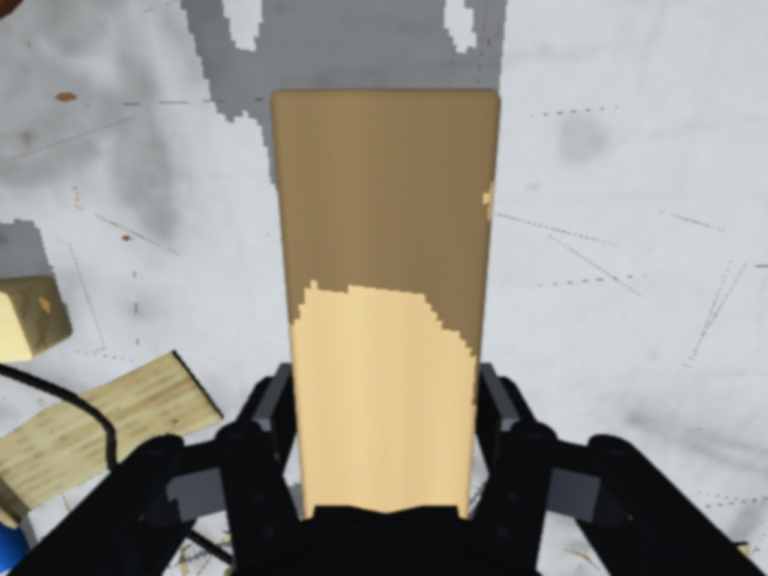

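The board is held straight (272–500 at its near end) and hides the panel. I lower it.

>>> {"api": "carry_out", "payload": {"targets": [{"dp": [0, -1, 10], "yaw": 0}, {"dp": [0, -1, 25], "yaw": 0}, {"dp": [0, -1, 38], "yaw": 0}, {"dp": [0, -1, 45], "yaw": 0}, {"dp": [0, -1, 48], "yaw": 0}, {"dp": [0, -1, 49.5], "yaw": 0}, {"dp": [0, -1, 50], "yaw": 0}, {"dp": [0, -1, 50], "yaw": 0}]}}

```text
clock: 12.72
eef_pos: [585.8, -183.1, -13.5]
tcp_rot: [-3.141, 0.001, -3.134]
contact_force: [-0.2, -0.5, -1.9]
opening: 0.738
grasp_force: 55.2
```

>>> {"api": "carry_out", "payload": {"targets": [{"dp": [0, 0, 0], "yaw": 0}, {"dp": [0, 0, 0], "yaw": 0}, {"dp": [0, 0, 0], "yaw": 0}, {"dp": [0, 0, 0], "yaw": 0}, {"dp": [0, 0, -10], "yaw": 0}, {"dp": [0, 0, -40], "yaw": 0}, {"dp": [0, 0, -90], "yaw": 0}, {"dp": [0, 0, -140], "yaw": 0}, {"dp": [0, 0, -160], "yaw": 0}, {"dp": [0, 0, -160], "yaw": 0}], "fingers": 1}}

```text
clock: 13.98
eef_pos: [586.8, -183.4, 148.6]
tcp_rot: [-3.14, 0.004, -3.134]
contact_force: [-0.1, 0.4, -0.9]
opening: 0.999
grasp_force: 0.0
```

```bash
python3 -c "
from h import *
go(553.3,192,130,177.2)"
```

```text
t 13.97 dp [np.float64(30.6), np.float64(375.6), np.float64(18.6)] yaw 3.2 q6 -1.88 F [-0.1  0.4 -0.9] open 0.999 g 0.0
```

>>> {"api": "carry_out", "payload": {"targets": [{"dp": [3, 30, 5], "yaw": 0}, {"dp": [30, 375, 18], "yaw": 3}, {"dp": [30, 375, 18], "yaw": 3}, {"dp": [30, 375, 18], "yaw": 3}, {"dp": [30, 375, 18], "yaw": 3}, {"dp": [30, 375, 18], "yaw": 3}, {"dp": [30, 375, 18], "yaw": 3}, {"dp": [30, 375, 18], "yaw": 3}, {"dp": [30, 375, 18], "yaw": 3}, {"dp": [30, 375, 18], "yaw": 3}]}}

```text
clock: 15.22
eef_pos: [552.6, 190.6, 127.8]
tcp_rot: [-3.141, -0.001, 3.096]
contact_force: [0.5, 0.1, 0.3]
opening: 0.999
grasp_force: 0.0
```

```bash
python3 -c "
from h import *
im=r.grab_frame('wrist'); t=r.grab_frame('top')
np.savez('pics/cal5.npz',*cal('wrist')); go(553.3,192,-10,177)
o=np.vstack([cv2.resize(im,(600,450),interpolation=cv2.INTER_CUBIC)[:340], cv2.resize(t[125:210,250:400],(450,255),interpolation=cv2.INTER_CUBIC)[:, :].repeat(1,0) if 0 else np.pad(cv2.resize(t[125:210,250:400],(450,255),interpolation=cv2.INTER_CUBIC),((0,0),(0,150),(0,0)))]); save('pics/w5.png',o)"
```

```text
t 15.32 dp [np.float64(-0.5), np.float64(1.3), np.float64(138.1)] yaw 0.4 q6 -1.19 F [ 0.1  0.5 -0.9] open 1.001 g 0.0
```

View pics/w5.png

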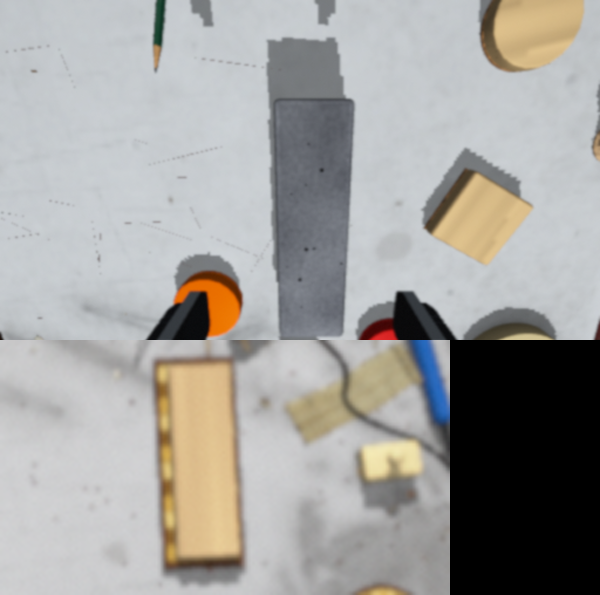

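The board rests on the panel but sits toward -y (more panel shows on its left, crop columns 155–170). The grey block is centred at wrist (314,215) with clear fingers. I compute the offset.

```bash
python3 -c "
from h import *
def m(c,n,p,z):
    w=back(c,p,z);d=(w[2]+w[3]-w[0]-w[1])/2;e=w[1]-w[0];print(n,w.mean(0).round(1),np.linalg.norm(d).round(1),np.linalg.norm(e).round(1),np.degrees(np.arctan2(d[1],d[0])).round(2))
f=lambda p:(np.array(p,float)-[0,340]+.5)/3-.5+np.array([250,125])
c=cal('top')
m(c,'board',f([(170,362),(231,361),(240,559),(176,563)]),20+8)
m(c,'panel',f([(155,362),(233,359),(243,565),(164,568)]),8)
c=cal('wrist'); g=lambda p:(np.array(p,float)+.5)/600*512-.5
m(c,'grey',g([(274,99),(354,99),(344,335),(281,337)]),50)
m(c,'square',g([(473,168),(533,207),(486,264),(427,228)]),20)
"
```

```text
board [ 584.3 -187.2   28. ] 205.3 62.9 179.66
panel [ 585.3 -184.3    8. ] 214.9 81.6 -179.83
grey [555.7 199.6  50. ] 197.8 56.3 -2.29
square [559.7 348.   20. ] 62.5 67.4 -32.99
```

>>> {"api": "carry_out", "payload": {"targets": [{"dp": [-2, 9, 20], "yaw": 0.2}, {"dp": [-2, 9, 60], "yaw": 0.2}, {"dp": [-2, 9, 100], "yaw": 0.2}, {"dp": [-2, 9, 125], "yaw": 0.2}, {"dp": [-2, 9, 134], "yaw": 0.2}, {"dp": [-2, 9, 136], "yaw": 0.2}, {"dp": [-2, 9, 136], "yaw": 0.2}]}}

```text
clock: 16.2
eef_pos: [555.7, 201.0, -7.2]
tcp_rot: [3.141, 0.001, 3.093]
contact_force: [0.3, 1.1, 0.6]
opening: 1.002
grasp_force: 0.0
```

>>> {"api": "carry_out", "payload": {"targets": [{"dp": [0, 0, 0], "yaw": 0}, {"dp": [0, 0, 0], "yaw": 0}, {"dp": [0, 0, 0], "yaw": 0}, {"dp": [0, 0, 0], "yaw": 0}, {"dp": [0, 0, 0], "yaw": 0}, {"dp": [0, 0, 0], "yaw": 0}], "fingers": -1, "grip_force": 80}}

```text
clock: 16.95
eef_pos: [555.8, 200.7, -6.6]
tcp_rot: [3.141, 0.002, 3.094]
contact_force: [-0.7, -1.6, 6.5]
opening: 0.663
grasp_force: 87.3
```

>>> {"api": "carry_out", "payload": {"targets": [{"dp": [0, 0, -5], "yaw": 0}, {"dp": [0, 0, -20], "yaw": 0}, {"dp": [0, 0, -50], "yaw": 0}, {"dp": [0, 0, -80], "yaw": 0}, {"dp": [0, 0, -98], "yaw": 0}, {"dp": [0, 0, -100], "yaw": 0}, {"dp": [0, 0, -100], "yaw": 0}]}}

```text
clock: 17.82
eef_pos: [554.5, 200.5, 91.5]
tcp_rot: [-3.141, -0.001, 3.094]
contact_force: [0.6, 0.1, -6.8]
opening: 0.666
grasp_force: 87.5
```

```bash
python3 -c "
from h import *
go(585,-181,90,180.4)"
```

```text
t 17.82 dp [np.float64(-48.8), np.float64(-379.6), np.float64(1.5)] yaw -3.2 q6 -1.18 F [ 0.6  0.1 -6.8] open 0.666 g 87.5
```

>>> {"api": "carry_out", "payload": {"targets": [{"dp": [-2, -15, 0], "yaw": 0}, {"dp": [-6, -45, 0], "yaw": 0}, {"dp": [-12, -90, 0], "yaw": -1}, {"dp": [-18, -140, 0], "yaw": -2}, {"dp": [-24, -190, 0], "yaw": -3}, {"dp": [-31, -240, 0], "yaw": -3.2}, {"dp": [-37, -290, 0], "yaw": -3.2}, {"dp": [-43, -335, 0], "yaw": -3.2}, {"dp": [-47, -365, 0], "yaw": -3.2}, {"dp": [-49, -379, 0], "yaw": -3.2}, {"dp": [-49, -379, 0], "yaw": -3.2}, {"dp": [-49, -379, 0], "yaw": -3.2}]}}

```text
clock: 19.32
eef_pos: [585.3, -179.3, 91.7]
tcp_rot: [3.141, -0.001, -3.133]
contact_force: [-0.1, 0.7, -6.0]
opening: 0.667
grasp_force: 87.4
```

```bash
python3 -c "
from h import *
go(585,-181,22,180.4)"
```

```text
t 19.32 dp [np.float64(0.3), np.float64(-1.7), np.float64(69.7)] yaw 0.1 q6 -1.88 F [-0.1  0.7 -6. ] open 0.667 g 87.4
```

>>> {"api": "carry_out", "payload": {"targets": [{"dp": [0, -1.5, 10], "yaw": 0}, {"dp": [0, -1.5, 30], "yaw": 0}, {"dp": [0, -1.5, 50], "yaw": 0}, {"dp": [0, -1.5, 60], "yaw": 0}, {"dp": [0, -1.5, 65], "yaw": 0}, {"dp": [0, -1.5, 68], "yaw": 0}, {"dp": [0, -1.5, 70], "yaw": 0}, {"dp": [0, -1.5, 70], "yaw": 0}, {"dp": [0, -1.5, 70], "yaw": 0}]}}

```text
clock: 20.45
eef_pos: [586.1, -181.8, 22.6]
tcp_rot: [-3.141, 0.001, -3.134]
contact_force: [-0.5, -0.1, -6.4]
opening: 0.672
grasp_force: 87.4
```

>>> {"api": "carry_out", "payload": {"targets": [{"dp": [0, 0, 0.7], "yaw": 0}, {"dp": [0, 0, 1.2], "yaw": 0}, {"dp": [0, 0, 1.2], "yaw": 0}]}}

```text
clock: 20.82
eef_pos: [585.9, -181.7, 21.1]
tcp_rot: [-3.142, 0.0, -3.134]
contact_force: [-0.5, 0.3, -5.1]
opening: 0.67
grasp_force: 87.9
```

>>> {"api": "carry_out", "payload": {"targets": [{"dp": [0, 0, 0], "yaw": 0}, {"dp": [0, 0, 0], "yaw": 0}, {"dp": [0, 0, 0], "yaw": 0}, {"dp": [0, 0, 0], "yaw": 0}, {"dp": [0, 0, -10], "yaw": 0}, {"dp": [0, 0, -40], "yaw": 0}, {"dp": [0, 0, -80], "yaw": 0}, {"dp": [0, 0, -110], "yaw": 0}, {"dp": [0, 0, -110], "yaw": 0}], "fingers": 1}}

```text
clock: 21.95
eef_pos: [587.7, -182.3, 134.3]
tcp_rot: [-3.14, 0.005, -3.134]
contact_force: [-0.7, -0.2, -1.2]
opening: 0.998
grasp_force: 0.0
```

```bash
python3 -c "
from h import *
go(407.4,371,110,150)"
```

```text
t 21.95 dp [np.float64(176.0), np.float64(554.7), np.float64(24.3)] yaw 30.4 q6 -1.88 F [-0.7 -0.2 -1.2] open 0.998 g 0.0
```

>>> {"api": "carry_out", "payload": {"targets": [{"dp": [10, 30, 0], "yaw": 5}, {"dp": [176, 555, 20], "yaw": 75}, {"dp": [176, 555, 20], "yaw": 75}, {"dp": [176, 555, 20], "yaw": 75}, {"dp": [176, 555, 20], "yaw": 75}, {"dp": [176, 555, 20], "yaw": 75}, {"dp": [176, 555, 20], "yaw": 75}, {"dp": [176, 555, 20], "yaw": 75}, {"dp": [176, 555, 20], "yaw": 75}, {"dp": [176, 555, 20], "yaw": 75}, {"dp": [176, 555, 20], "yaw": 75}, {"dp": [176, 555, 20], "yaw": 75}]}}

```text
clock: 23.45
eef_pos: [404.3, 373.1, 110.1]
tcp_rot: [-3.141, 0.0, 1.843]
contact_force: [-0.6, -0.6, -1.0]
opening: 1.002
grasp_force: 0.0
```

```bash
python3 -c "
from h import *
go(407.4,371,-23,105)
im=r.grab_frame('wrist'); t=r.grab_frame('top')
o=np.vstack([cv2.resize(im,(600,450),interpolation=cv2.INTER_CUBIC)[:340], np.pad(cv2.resize(t[125:210,250:400],(450,255),interpolation=cv2.INTER_CUBIC),((0,0),(0,150),(0,0)))]); save('pics/w6.png',o)"
```

```text
t 23.45 dp [np.float64(-2.8), np.float64(2.4), np.float64(133.1)] yaw 0.6 q6 0.47 F [-0.6 -0.6 -1. ] open 1.002 g 0.0
```

View pics/w6.png

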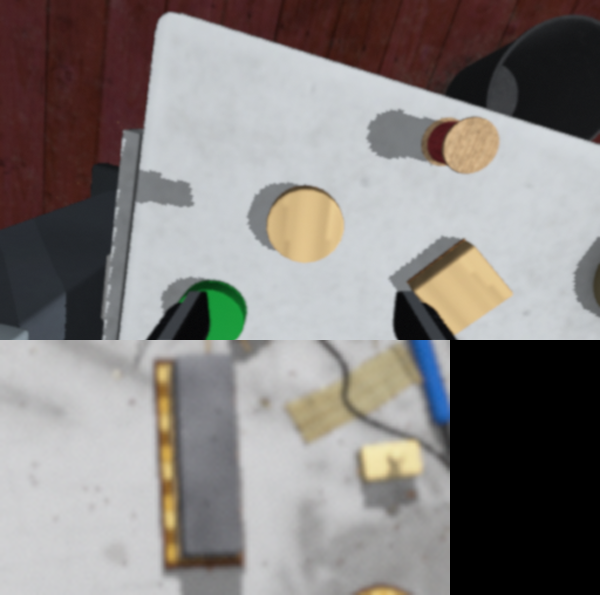

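The wrist view shows the plain disc at (306,224), the green disc at (215,312) and the square at (460,287). The top crop shows the grey block (176–242, 357–555) on the long board.

```bash
python3 -c "
from h import *
def m(c,n,p,z):
    w=back(c,p,z);d=(w[2]+w[3]-w[0]-w[1])/2;e=w[1]-w[0];print(n,w.mean(0).round(1),np.linalg.norm(d).round(1),np.linalg.norm(e).round(1),np.degrees(np.arctan2(d[1],d[0])).round(2))
f=lambda p:(np.array(p,float)-[0,340]+.5)/3-.5+np.array([250,125])
m(cal('top'),'grey',f([(176,360),(235,355),(242,552),(181,557)]),78)
c=cal('wrist'); g=lambda p:(np.array(p,float)+.5)/600*512-.5
p=back(c,g([(306,225),(216,310)]),20);print(p)
go(p[0][0],p[0][1],-23,105)
"
```

```text
grey [ 581.7 -184.6   78. ] 195.8 59.1 179.22
[[409.16799774 371.05473189  20.        ]
 [351.93515666 270.1935095   20.        ]]
t 23.55 dp [np.float64(-1.2), np.float64(4.0), np.float64(133.3)] yaw 0.5 q6 0.47 F [-0.  -0.2  0.4] open 1.0 g 0.0
```

>>> {"api": "carry_out", "payload": {"targets": [{"dp": [-1, 3.5, 20], "yaw": 0}, {"dp": [-1, 3.5, 60], "yaw": 0}, {"dp": [-1, 3.5, 100], "yaw": 0}, {"dp": [-1, 3.5, 124], "yaw": 0}, {"dp": [-1, 3.5, 132], "yaw": 0}, {"dp": [-1, 3.5, 133], "yaw": 0}, {"dp": [-1, 3.5, 133], "yaw": 0}]}}

```text
clock: 24.42
eef_pos: [409.9, 372.1, -21.0]
tcp_rot: [3.14, -0.001, 1.84]
contact_force: [0.6, -0.2, -0.1]
opening: 1.0
grasp_force: 0.0
```

>>> {"api": "carry_out", "payload": {"targets": [{"dp": [0, 0, 0], "yaw": 0}, {"dp": [0, 0, 0], "yaw": 0}, {"dp": [0, 0, 0], "yaw": 0}, {"dp": [0, 0, 0], "yaw": 0}, {"dp": [0, 0, 0], "yaw": 0}, {"dp": [0, 0, 0], "yaw": 0}], "fingers": -1, "grip_force": 50}}

```text
clock: 25.18
eef_pos: [409.6, 372.3, -20.6]
tcp_rot: [3.14, -0.001, 1.841]
contact_force: [-0.5, -1.9, 9.6]
opening: 0.746
grasp_force: 52.6
```

>>> {"api": "carry_out", "payload": {"targets": [{"dp": [0, 0, -5], "yaw": 0}, {"dp": [0, 0, -30], "yaw": 0}, {"dp": [0, 0, -70], "yaw": 0}, {"dp": [0, 0, -120], "yaw": 0}, {"dp": [0, 0, -150], "yaw": 0}, {"dp": [0, 0, -150], "yaw": 0}, {"dp": [0, 0, -150], "yaw": 0}]}}

```text
clock: 26.05
eef_pos: [408.6, 371.5, 127.4]
tcp_rot: [-3.141, 0.0, 1.84]
contact_force: [-0.3, -0.0, -1.3]
opening: 0.748
grasp_force: 55.2
```

```bash
python3 -c "
from h import *
go(404,-361.5,125,90)"
```

```text
t 26.05 dp [np.float64(-705.2), np.float64(-199.8), np.float64(2.4)] yaw 15.5 q6 0.47 F [-0.3 -0.  -1.3] open 0.748 g 55.2
```

>>> {"api": "carry_out", "payload": {"targets": [{"dp": [-20, -6, 0], "yaw": 0}, {"dp": [-60, -17, 0], "yaw": 0}, {"dp": [-115, -33, 0], "yaw": 0}, {"dp": [-170, -48, 0], "yaw": 0}, {"dp": [-230, -65, 0], "yaw": 0}, {"dp": [-290, -82, 0], "yaw": 0}, {"dp": [-350, -99, 0], "yaw": 0}, {"dp": [-410, -116, 0], "yaw": 0}, {"dp": [-470, -133, 0], "yaw": 0}, {"dp": [-530, -150, 0], "yaw": 0}, {"dp": [-580, -164, 0], "yaw": 0}, {"dp": [-620, -176, 0], "yaw": 0}]}}

```text
clock: 27.55
eef_pos: [402.5, -274.5, 126.8]
tcp_rot: [-3.14, -0.002, 1.839]
contact_force: [-0.1, -0.1, -0.1]
opening: 0.752
grasp_force: 55.2
```

```bash
python3 -c "
from h import *
go(404.3,-362,60,105)
c=cal('wrist'); im=r.grab_frame('wrist'); save('pics/w7.png',im,None,1.2)
print(proj(c,[[404.3,-362,8]])*1.2)"
```

```text
t 27.55 dp [np.float64(-84.8), np.float64(-21.4), np.float64(66.8)] yaw 0.4 q6 -0.87 F [-0.1 -0.1 -0.1] open 0.752 g 55.2
[[286.51809437 303.06252796]]
```

View pics/w7.png

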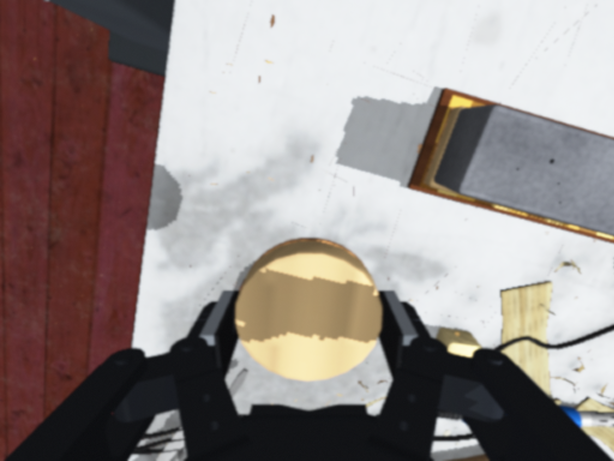

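The disc is held centrally (309,310) and hides the round panel. Grey block and board look fine. I go on.

>>> {"api": "carry_out", "payload": {"targets": [{"dp": [-45, -12, 0], "yaw": 0}, {"dp": [-75, -19, 10], "yaw": 0}, {"dp": [-85, -21.5, 40], "yaw": 0}, {"dp": [-85, -21.5, 80], "yaw": 0}, {"dp": [-85, -21.5, 110], "yaw": 0}, {"dp": [-85, -21.5, 125], "yaw": 0}, {"dp": [-85, -21.5, 130], "yaw": 0}, {"dp": [-85, -21.5, 130], "yaw": 0}, {"dp": [-85, -21.5, 130], "yaw": 0}]}}

```text
clock: 28.72
eef_pos: [407.1, -360.8, -1.0]
tcp_rot: [3.141, 0.001, 1.84]
contact_force: [0.3, -0.3, -1.2]
opening: 0.752
grasp_force: 55.2
```

```bash
python3 -c "
from h import *
go(404.3,-362,-12,105)"
```

```text
t 28.73 dp [np.float64(-0.4), np.float64(-3.0), np.float64(11.0)] yaw 0.5 q6 -1.0 F [ 0.3 -0.3 -1.2] open 0.752 g 55.2
```

>>> {"api": "carry_out", "payload": {"targets": [{"dp": [-0.5, -2.5, 5], "yaw": 0}, {"dp": [-0.5, -2.5, 9], "yaw": 0}, {"dp": [-0.5, -2.5, 11], "yaw": 0}, {"dp": [-0.5, -2.5, 11.5], "yaw": 0}, {"dp": [-0.5, -2.5, 11.5], "yaw": 0}]}}

```text
clock: 29.35
eef_pos: [404.1, -361.4, -13.0]
tcp_rot: [-3.141, -0.0, 1.84]
contact_force: [-1.9, 1.1, 9.8]
opening: 0.749
grasp_force: 56.4
```

>>> {"api": "carry_out", "payload": {"targets": [{"dp": [0, 0, 0], "yaw": 0}, {"dp": [0, 0, 0], "yaw": 0}, {"dp": [0, 0, 0], "yaw": 0}, {"dp": [0, 0, 0], "yaw": 0}, {"dp": [0, 0, -10], "yaw": 0}, {"dp": [0, 0, -40], "yaw": 0}, {"dp": [0, 0, -90], "yaw": 0}, {"dp": [0, 0, -130], "yaw": 0}, {"dp": [0, 0, -130], "yaw": 0}], "fingers": 1}}

```text
clock: 30.48
eef_pos: [406.1, -363.1, 120.3]
tcp_rot: [3.138, 0.006, 1.84]
contact_force: [0.7, -0.6, -0.6]
opening: 1.001
grasp_force: 0.0
```

```bash
python3 -c "
from h import *
go(579,-376.5,110,94.45)
c=cal('wrist');K=c; im=r.grab_frame('wrist'); save('pics/w8.png',im,None,1.5)"
```

```text
t 30.48 dp [np.float64(-59.0), np.float64(163.1), np.float64(10.3)] yaw 11.0 q6 -1.0 F [ 0.7 -0.6 -0.6] open 1.001 g 0.0
```

View pics/w8.png

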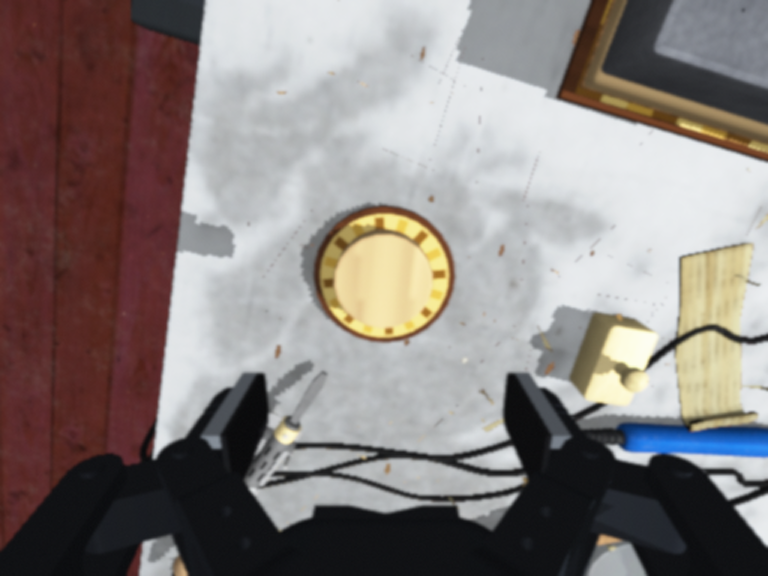

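The round board (383,282) sits concentric on the panel (384,273). The brass weight is at (615,358), with its knob at (634,380) and a cable just right of it.

```bash
python3 -c "
from h import *
c=cal('wrist'); g=lambda p:(np.array(p,float)+.5)/1.5-.5
print(back(c,g([(384.5,273),(383,282)]),[8,28]).round(1))
w=back(c,g([(612,314),(657,329),(633,404),(588,390),(634,380)]),[28,28,28,28,48]);print(w.round(1),w[:4].mean(0))
d=w[3]-w[0];e=w[1]-w[0];print(np.linalg.norm(d),np.linalg.norm(e),np.degrees(np.arctan2(d[1],d[0])),np.degrees(np.arctan2(e[1],e[0])))
"
```

```text
[[ 403.7 -359.2    8. ]
 [ 402.9 -359.8   28. ]]
[[ 556.1 -340.7   28. ]
 [ 590.3 -342.6   28. ]
 [ 601.3 -400.7   28. ]
 [ 565.1 -398.6   28. ]
 [ 576.6 -374.8   48. ]] [ 578.18678731 -370.66881137   28.        ]
58.593480837014596 34.15960612947121 -81.24083326671847 -3.1833764271687484
```

>>> {"api": "carry_out", "payload": {"targets": [{"dp": [-15, 40, 0], "yaw": 3}, {"dp": [-36, 95, 0], "yaw": 8}, {"dp": [-54, 145, 5], "yaw": 10.5}, {"dp": [-61, 161, 20], "yaw": 10.5}, {"dp": [-61, 161, 45], "yaw": 10.5}, {"dp": [-61, 161, 50], "yaw": 10.5}, {"dp": [-61, 161, 50], "yaw": 10.5}, {"dp": [-61, 161, 50], "yaw": 10.5}], "fingers": 0.35}}

```text
clock: 31.52
eef_pos: [575.8, -377.7, 67.3]
tcp_rot: [3.141, 0.001, 1.657]
contact_force: [-1.4, 0.4, -0.2]
opening: 0.676
grasp_force: 0.0
```

```bash
python3 -c "
from h import *
c=cal('wrist'); go(577.5,-373.5,-17,94.5);im=r.grab_frame('wrist'); save('pics/w9.png',im,None,1.5)
print(proj(c,[[577.5,-373.5,28],[577.5,-373.5,50]])*1.5)"
```

```text
t 31.52 dp [np.float64(4.1), np.float64(2.0), np.float64(84.3)] yaw 0.4 q6 -0.67 F [-1.4  0.4 -0.2] open 0.676 g 0.0
[[388.81105096 307.99883213]
 [389.24451714 324.15904972]]
```

View pics/w9.png

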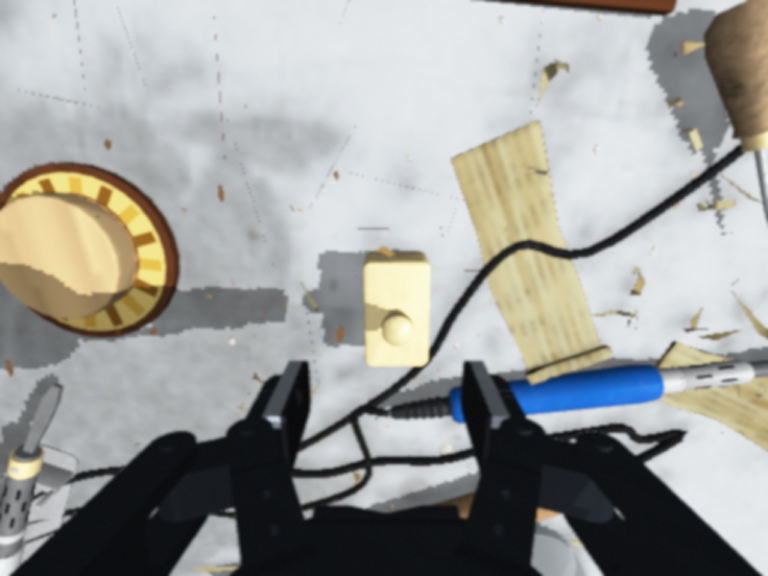

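The brass block top (365–430, 262–366; centre 398,314) is square to the jaws, about 5 mm +x of the prediction. The iron (row 390) is clear of the finger path.

```bash
python3 -c "
from h import *
c=cal('wrist'); g=lambda p:(np.array(p,float)+.5)/1.5-.5
p=back(c,g([(398,314),(398,328)]),[28,48]);print(p); go(p[0][0],p[0][1],-14,94.9)"
```

```text
[[ 582.68135825 -376.49351305   28.        ]
 [ 582.02540033 -376.01115935   48.        ]]
t 31.57 dp [np.float64(0.7), np.float64(6.8), np.float64(81.5)] yaw 0.0 q6 -0.67 F [-0.3  0.1  0.4] open 0.677 g 0.0
```

>>> {"api": "carry_out", "payload": {"targets": [{"dp": [0.5, 6.5, 15], "yaw": 0}, {"dp": [0.5, 6.5, 40], "yaw": 0}, {"dp": [0.5, 6.5, 62], "yaw": 0}, {"dp": [0.5, 6.5, 75], "yaw": 0}, {"dp": [0.5, 6.5, 80], "yaw": 0}, {"dp": [0.5, 6.5, 81], "yaw": 0}, {"dp": [0.5, 6.5, 81], "yaw": 0}]}}

```text
clock: 32.45
eef_pos: [582.6, -376.6, -13.9]
tcp_rot: [3.141, 0.001, 1.657]
contact_force: [0.0, -0.2, -0.0]
opening: 0.676
grasp_force: 0.0
```

>>> {"api": "carry_out", "payload": {"targets": [{"dp": [0, 0, 0], "yaw": 0}, {"dp": [0, 0, 0], "yaw": 0}, {"dp": [0, 0, 0], "yaw": 0}, {"dp": [0, 0, 0], "yaw": 0}, {"dp": [0, 0, 0], "yaw": 0}, {"dp": [0, 0, 0], "yaw": 0}], "fingers": -1, "grip_force": 80}}

```text
clock: 33.2
eef_pos: [582.5, -376.6, -13.5]
tcp_rot: [3.141, 0.001, 1.657]
contact_force: [-2.3, 0.6, 5.8]
opening: 0.39
grasp_force: 81.2
```

>>> {"api": "carry_out", "payload": {"targets": [{"dp": [0, 0, -5], "yaw": 0}, {"dp": [0, 0, -20], "yaw": 0}, {"dp": [0, 0, -50], "yaw": 0}, {"dp": [0, 0, -80], "yaw": 0}, {"dp": [0, 0, -90], "yaw": 0}, {"dp": [0, 0, -90], "yaw": 0}, {"dp": [0, 0, -90], "yaw": 0}]}}

```text
clock: 34.08
eef_pos: [581.3, -375.7, 74.2]
tcp_rot: [-3.14, -0.001, 1.657]
contact_force: [-0.4, 0.3, -5.6]
opening: 0.39
grasp_force: 80.5
```

```bash
python3 -c "
from h import *
go(403.5,-360,75,94.9)"
```

```text
t 34.08 dp [np.float64(31.0), np.float64(-175.8), np.float64(-0.8)] yaw 0.0 q6 -0.66 F [-0.4  0.3 -5.6] open 0.39 g 80.5
```

>>> {"api": "carry_out", "payload": {"targets": [{"dp": [2, -12, 0], "yaw": 0}, {"dp": [7, -40, 0], "yaw": 0}, {"dp": [14, -80, 0], "yaw": 0}, {"dp": [21, -120, 0], "yaw": 0}, {"dp": [27, -152, 0], "yaw": 0}, {"dp": [30, -170, 0], "yaw": 0}, {"dp": [31, -176, 0], "yaw": 0}, {"dp": [31, -176, 0], "yaw": 0}, {"dp": [31, -176, 0], "yaw": 0}]}}

```text
clock: 35.2
eef_pos: [405.2, -361.0, 75.6]
tcp_rot: [3.141, 0.001, 1.658]
contact_force: [0.2, 0.7, -4.1]
opening: 0.39
grasp_force: 80.6
```

```bash
python3 -c "
from h import *
go(403.5,-360,14.5,94.9)"
```

```text
t 35.2 dp [np.float64(1.1), np.float64(-1.6), np.float64(61.1)] yaw 0.1 q6 -0.82 F [ 0.2  0.7 -4.1] open 0.39 g 80.6
```

>>> {"api": "carry_out", "payload": {"targets": [{"dp": [1, -1.5, 10], "yaw": 0}, {"dp": [1, -1.5, 28], "yaw": 0}, {"dp": [1, -1.5, 44], "yaw": 0}, {"dp": [1, -1.5, 53], "yaw": 0}, {"dp": [1, -1.5, 58], "yaw": 0}, {"dp": [1, -1.5, 60], "yaw": 0}, {"dp": [1, -1.5, 60], "yaw": 0}, {"dp": [1, -1.5, 60], "yaw": 0}]}}

```text
clock: 36.2
eef_pos: [402.8, -359.9, 15.9]
tcp_rot: [3.141, 0.001, 1.657]
contact_force: [0.3, -0.2, -4.8]
opening: 0.391
grasp_force: 80.5
```

>>> {"api": "carry_out", "payload": {"targets": [{"dp": [0, 0, 0.5], "yaw": 0}, {"dp": [0, 0, 1], "yaw": 0}, {"dp": [0, 0, 1], "yaw": 0}]}}

```text
clock: 36.58
eef_pos: [402.5, -359.7, 14.5]
tcp_rot: [3.142, 0.0, 1.657]
contact_force: [-0.6, -0.6, -5.1]
opening: 0.39
grasp_force: 80.5
```

>>> {"api": "carry_out", "payload": {"targets": [{"dp": [0, 0, 0.5], "yaw": 0}, {"dp": [0, 0, 1], "yaw": 0}, {"dp": [0, 0, 1], "yaw": 0}]}}

```text
clock: 36.95
eef_pos: [402.5, -359.7, 14.1]
tcp_rot: [3.142, 0.0, 1.657]
contact_force: [-1.9, 1.9, 5.5]
opening: 0.389
grasp_force: 82.1
```

>>> {"api": "carry_out", "payload": {"targets": [{"dp": [0, 0, 0], "yaw": 0}, {"dp": [0, 0, 0], "yaw": 0}, {"dp": [0, 0, 0], "yaw": 0}, {"dp": [0, 0, 0], "yaw": 0}, {"dp": [0, 0, -10], "yaw": 0}, {"dp": [0, 0, -40], "yaw": 0}, {"dp": [0, 0, -80], "yaw": 0}, {"dp": [0, 0, -120], "yaw": 0}, {"dp": [0, 0, -130], "yaw": 0}, {"dp": [0, 0, -130], "yaw": 0}, {"dp": [0, 0, -130], "yaw": 0}], "fingers": 0.4}}

```text
clock: 38.33
eef_pos: [401.8, -359.1, 142.3]
tcp_rot: [-3.14, -0.002, 1.657]
contact_force: [-0.9, -0.0, 0.2]
opening: 0.701
grasp_force: 0.0
```

```bash
python3 -c "
from h import *
im=r.grab_frame('wrist'); t=r.grab_frame('side')
o=np.vstack([cv2.resize(im,(600,450),interpolation=cv2.INTER_CUBIC)[:340], cv2.resize(t[200:325,220:500],(580,259),interpolation=cv2.INTER_CUBIC).copy() if 0 else cv2.resize(t[200:320,230:510],(600,257))]); save('pics/w10.png',o)"
```

```text
(no output)
```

View pics/w10.png

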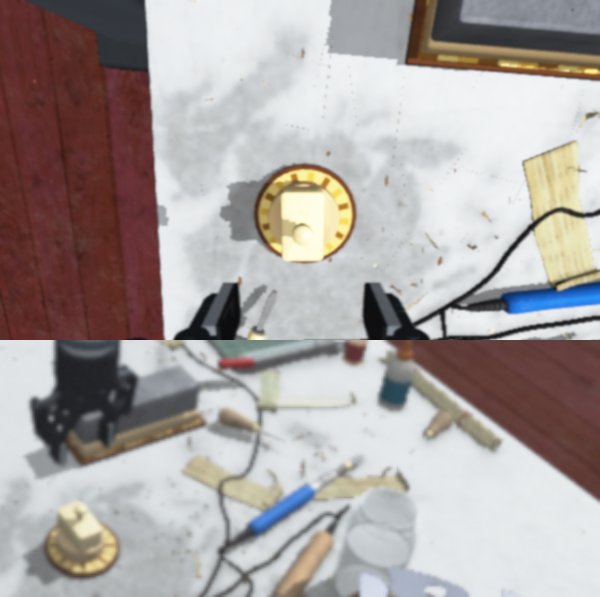

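The brass weight stands upright at (303,226) on the round board over the panel (305,213), and the grey block lies flat on the long board. A numeric check, then I hand in.

```bash
python3 -c "
from h import *
c=cal('wrist'); g=lambda p:(np.array(p,float)+.5)/600*512-.5
p=back(c,g([(303,226),(302,234),(305.5,213)]),[56,76,8]);print(p)
d=np.linalg.norm((p[0]-p[2])[:2]);print(d)
if d<9: print(r.sign_off())"
```

```text
[[ 403.40618582 -359.40766236   56.        ]
 [ 402.55187542 -359.44125105   76.        ]
 [ 406.2325653  -361.47082093    8.        ]]
3.4992919692776994
the job is handed in; nothing more can be done
None
```

Both panels are under their boards and weights and the job is handed in: every centre measured within about 4 mm of its panel, I left the square board alone, and no result has been reported back yet.

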